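Gauge the bore of a clamped brass blank

ROBOT

A 6-joint arm with a two-finger parallel gripper is mounted at the origin on a cart in front of the work surface, level with it; the furniture and walls round the work are solid. World frame = base frame: x ahead of the robot, y to its left, z up, the work surface at z = 0. Lengths are in mm, angles in rad, forces in N, time in s.
With the tool pointing down it reaches from about 275 to 825 mm from the base axis. Payload 5.2 kg.
Tool frame: the origin (TCP) lies at the very end of the fingers, on their centre line; the grasp point (between the pads) lies 19 mm behind it; z points along the fingers, y is the direction in which the jaws open and shut (so a half turn about z gives the same grasp; the last joint's range is limited). The gripper opens to 93 mm and grips with 3 to 60 N. Pads are 15 mm wide; open, the fingers measure 128 mm over their backs; the gripper's body (75 mm by 188 mm) begins 65 mm behind the grasp point.
Start: joints at [1.022, 0.259, 1.535, -0, 1.348, -0.203], TCP at [186.401, 517.455, 218.653] pointing down, gripper open.
Joint ranges: [-3.14, 3.14], [-0.91, 2.08], [0.19, 2.58], [-1.22, 4.36], [0.22, 2.71], [-3.12, 3.12]. Speed limits (rad/s): [2.57, 2.57, 3.14, 3.14, 3.14, 3.14].

INTERFACE

Orientations are given as [roll, pitch, yaw] about the fixed x, y, z axes, in that order (R = Rz(yaw) Ry(pitch) Rx(roll)).
In Python, from bench import robot gives the robot as it stands. The module is installed in compiled form; this text tells all that it offers. Calls block until the motion is done:
- robot.move_ptp(position, orientation): joint-space move of the TCP to a pose.
- robot.move_linear(position, ori=None, speed=150, f_stop=None): straight line of the TCP; ori=None keeps the orientation; speed is the mean speed in mm/s. With f_stop (N) it stops when the force on the tool has changed by that much, and returns True; else False.
- robot.move_j(angles): joint-space move.
- robot.move_gripper(opening): opening from 0.0 (shut) to 1.0 (fully open); the grip force is fixed at half the most; returns when the fingers have stopped.
- robot.sleep(seconds).
- robot.inverse_kinematics(position, orientation): joint angles nearest the present ones, or None.
- robot.get_image(name): name is "scene" or "side" or "wrist"; returns a dict with "img" (480x640x3 uint8, blue, green, red), "fovy" (degrees; the focal length in pixels is half the picture's height over the tangent of half this angle, whatever the lens; pixels are square), "cx", "cy" (the principal point, pixels), "eye" and "orientation" of the camera in the world. Camera axes: x right, y down, z forward; pixel columns grow to the right and rows downward; lengths in mm; the calibration is good to about 2 mm. The wrist camera is an equidistant fisheye: a pixel r from the principal point sees the ray r / f radians off the axis. A picture is of the moment at which its call begins. There is no depth.
A pose or a line that the arm cannot do raises robot.MotionError and nothing moves.
- robot.hand_in(): hands the job in, once; it reports no verdict.
Readings, each from a call of its own:
- robot.current_t(): time.
- robot.current_qpos(): joint angles.
- robot.current_joint_vel(): joint speeds.
- robot.current_joint_efforts(): joint torques, N m.
- robot.current_tcp_pos(): TCP position.
- robot.current_eef_rot(): TCP orientation.
- robot.current_contact_force(): force on the tool from outside, world axes, zero at the start.
- robot.current_ft_torque(): the same for the moment, N m.
- robot.current_gripper_width(): opening from 0.0 (shut) to 1.0 (fully open).
Only numpy, scipy, OpenCV 4.12 (cv2) and the standard library are available. Lean on these libraries where they do the work, as an engineer would, in place of code of your own. Each camera call takes 0.05 s, during which the arm holds its last target.

TASK

Check the bore of the brass blank in the sloping check nest: throw the orange handle of the toggle clamp right over until it locks past centre, so that the guide tube on its arm is held hard down on the blank. Then take the depth gauge from its wooden rest, slide it down the guide tube until its collar stops on the tube's rim (the sliding pin in its tip keeps the depth), and draw it out again. Finish still holding the gauge in the gripper, level and clear of everything, pin untouched, with its tip under the middle of the stand magnifier's lens and a few centimetres below the glass; leave the clamp locked and do not disturb the mallet or the steel block.

Things in the scene. Friction and masses are not known exactly. Their poses are not given: they have to be found in the camera images.
- nest: Check nest, fixed: grey foot plate 130 x 92 mm carrying an aluminium plate that slopes at 55 deg, with a toggle clamp on its upper half and a round pocket with the brass blank on its lower half. Origin on the bench under the plate; z up; the plate's face looks along -x and up, and rises towards +x; y is the clamp's hinge direction. All parts move in the plane y = 0.
- clamp_handle (a joint): Angle of the orange clamp handle against the clamp arm, rad: 0 open, dead centre about 2.58, 2.69 locked at its stop; light friction (5 to 10 N at the handle's end, most of it just before dead centre) and stays where left. It is a linkage: handle over = arm and tube down.
- handle_end (a point): End of the orange handle (a bar 15 mm thick, its last 65 mm free). In the nest's frame it travels an arc of 0.11 m radius in the plane y = 0: (x, z) = (-0.100, 0.201) open, (-0.065, 0.231), (-0.038, 0.236), (-0.007, 0.228), (0.013, 0.218), (0.038, 0.199) locked; the bar runs from it towards the pivot at (-0.018, 0.127) open, (-0.040, 0.121) locked. Push it from the -x side; open, the arm and tube stand below it on that side.
- clamp_arm: Steel arm of the clamp with the guide tube through its end; origin on its pivot. z is the tube's axis, pointing out of the mouth.
- guide_mouth (a point): Middle of the rim of the brass guide tube; axes as clamp_arm (z out along the tube). Tube 32 mm long, bore 13 mm, flared to about 20 mm in the last 7 mm, rim 28 mm across. With the clamp locked it lies at (-0.080, 0, 0.071) in the nest's frame with z about (-0.81, 0, 0.58), 35 deg above level.
- blank: Loose turned brass blank, 34 mm across, 24 mm high, in the nest's pocket; blind bore 14 mm wide, 12 mm deep, its mouth meeting the tube's foot when clamped. Origin in the middle of its underside.
- gauge_rest: Beech rest 124 x 58 mm, fixed, with two V saddles whose middles stand 20 and 104 mm behind the gauge's collar (each 12 mm thick). Origin on the bench under the collar's front face, x along the gauge to its tip, z up; the gauge's axis lies 46 mm above the bench.
- gauge: Depth gauge, about 0.15 kg, lying level in the rest. Origin in the middle of the collar's front face; x along the axis to the tip. Grooved round steel handle 16 mm thick from x = -118 to -8 mm, collar 30 mm across from -8 to 0, steel sleeve 10 mm thick from 0 to 32 mm, then the 6 mm brass pin.
- gauge_pin (a joint): How far the gauge's pin has been pushed into the sleeve, m: at 0 it stands out 24 mm; held by 2.5 N of friction. With the collar on the rim of the locked tube the blank's bore pushes it to about 0.012.
- gauge_tip (a point): Tip of the pin, 56 mm ahead of the gauge's origin when joint gauge_pin is 0.
- magnifier: Stand magnifier, fixed: dark round foot 84 mm across with a bent steel post 0.19 m high; its lens hangs 90 mm in front (-x) of the post. Origin on the bench under the post, z up.
- lens (a point): Middle of the level lens, 77 mm across with its frame, 10 mm thick, 0.19 m above the bench.
- rawhide_mallet: Loose mallet, 73 x 228 x 39 mm, a bystander.
- bench_block: Loose steel block, 60 x 60 x 18 mm, a bystander.

How it is judged:
By the outcome, as a careful person would: the job done as asked, in the order asked, and still so for the second after the job is handed in, while the arm keeps its last pose, push and grip.
It also fails if it takes over 67 s, if anything falls off the work surface, if the arm or the gripper's body presses on something with over 40 N, if the wrist force passes 120 N, or if a joint passes its speed limit or range.

## Working session

There is one attempt and no reset: what is moved stays moved. The work goes in short steps, each a Python script; the robot and the scene stay as the last script left them, time stands still between calls to the robot, and variables do not carry over. Pictures are saved under pics/ and viewed, and the job is handed in when it is done.

```bash
mkdir -p pics; ls
python3 - <<'E'
from bench import robot
import cv2
for n in ["scene","side","wrist"]:
    d=robot.get_image(n); cv2.imwrite(f"pics/a_{n}.png",d["img"])
    print(n,d["fovy"],d["cx"],d["cy"],d["eye"],d["orientation"])
print(robot.current_t(),robot.current_eef_rot(),robot.current_gripper_width())
E
```

```text
pics
scene 42.946199519816076 318.755059924696 240.8839031086927 [-156.01659288 -829.40335426  987.00874814] [-2.21492186  0.00995564 -0.74083008]
side 56.52890182186928 318.79355288460613 246.88051388323768 [637.66189139 828.24863891 561.83834833] [-2.06077647  0.01030536  3.05505784]
wrist 65.70646984690485 322.4856097249033 249.30766913190146 [109.85770807 544.24203176 384.43296074] [2.84656083e+00 8.51214406e-04 1.22480545e+00]
0.15 [-3.14027127e+00 -3.07976186e-04  2.79574970e+00] 1.0016094275041754
```

View pics/a_scene.png

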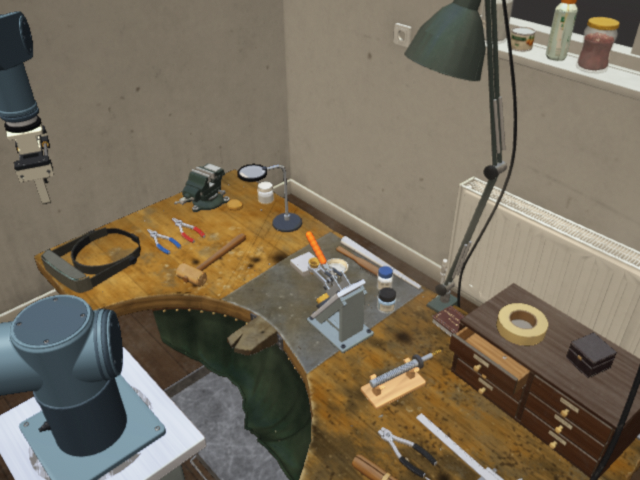

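View pics/a_side.png

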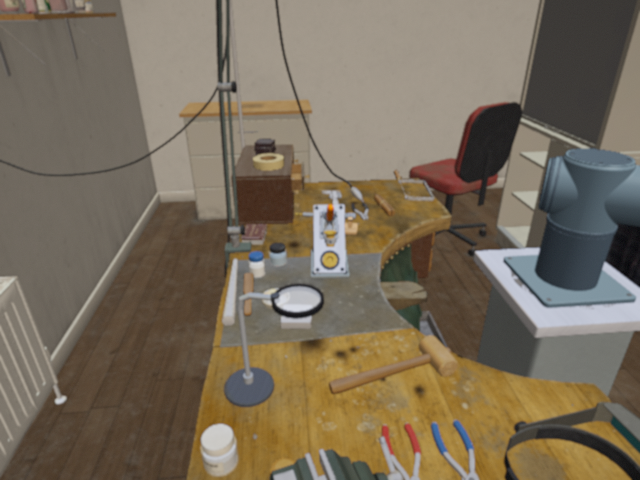

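View pics/a_wrist.png

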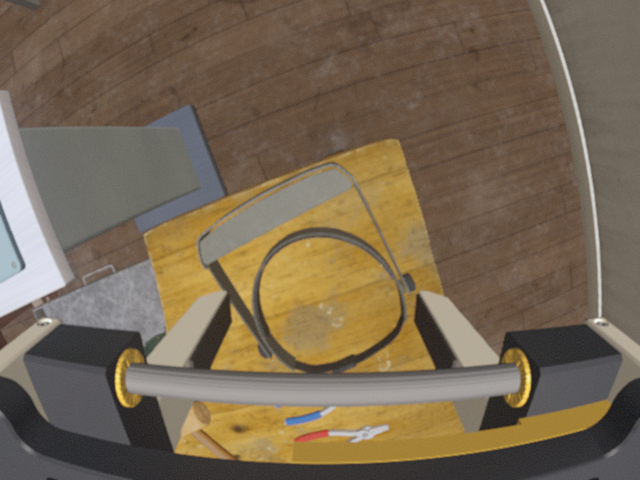

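The scene view shows the nest around (342,315), the gauge on its rest near (400,375), and the magnifier with its lens at (253,172) and foot at (287,222). In the side view the nest face at (330,240) looks toward that camera. I'll enlarge these areas.

Run:
```python
import cv2
s=cv2.imread("pics/a_scene.png"); d=cv2.imread("pics/a_side.png")
def crop(im,x,y,w,h,k,n): cv2.imwrite(f"pics/{n}.png",cv2.resize(im[y:y+h,x:x+w],None,fx=k,fy=k,interpolation=cv2.INTER_CUBIC))
crop(s,280,220,180,135,4.4,"b_s_nest"); crop(s,350,340,100,75,8,"b_s_gauge"); crop(s,220,150,100,90,6,"b_s_mag")
crop(d,290,180,100,100,6,"b_d_nest"); crop(d,215,275,120,130,4.5,"b_d_mag")
```

```text
(no output)
```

View pics/b_s_nest.png

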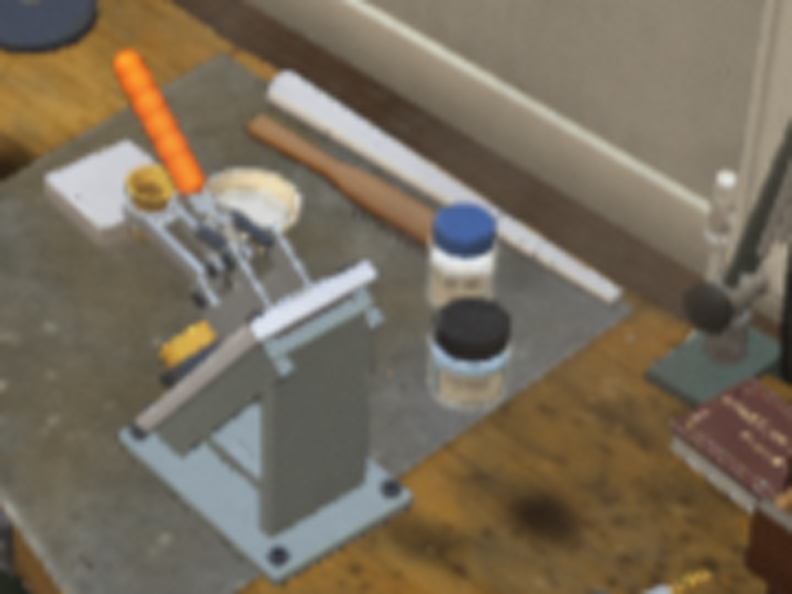

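View pics/b_s_gauge.png

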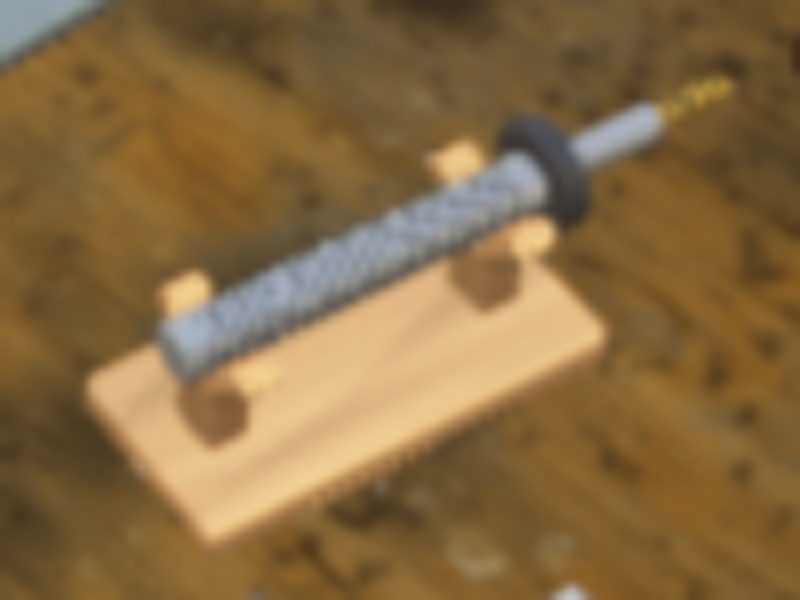

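View pics/b_s_mag.png

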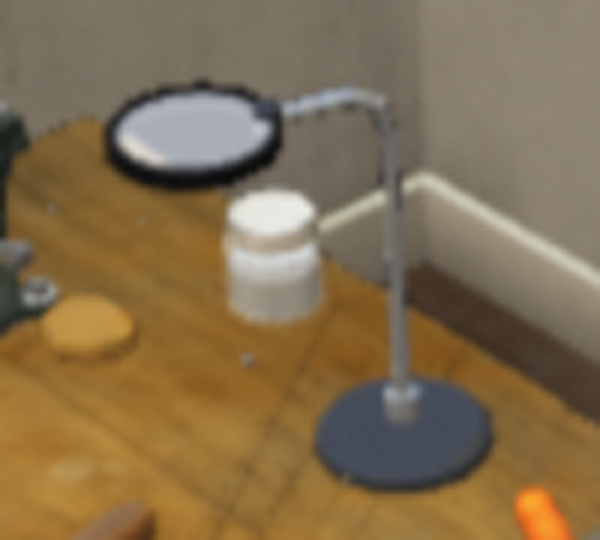

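View pics/b_d_nest.png

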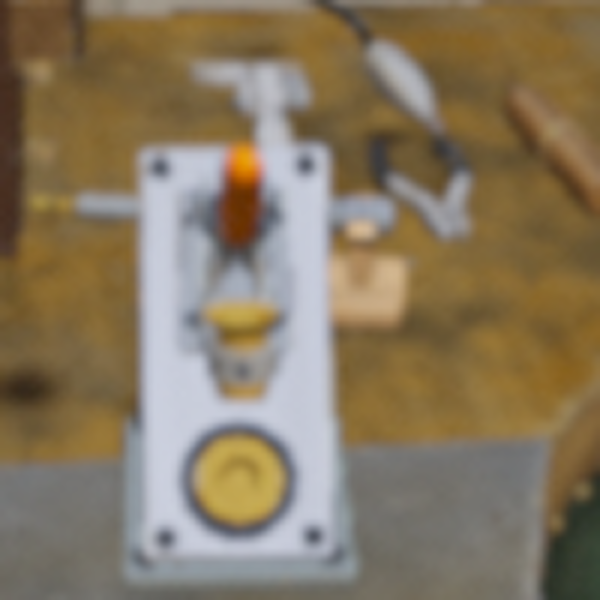

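View pics/b_d_mag.png

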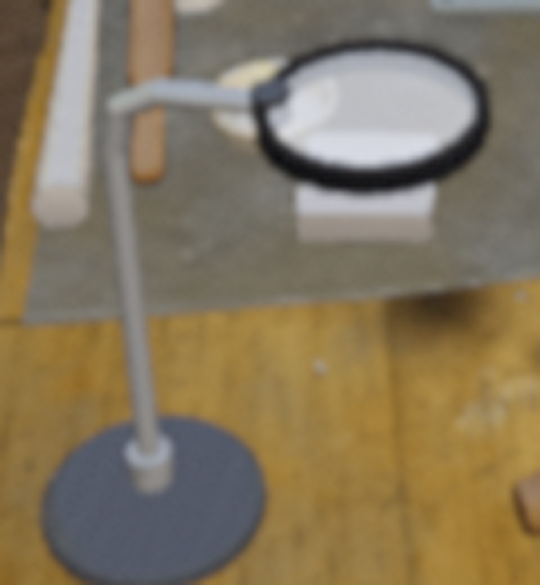

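```bash
cat > h.py <<'E'
import numpy as np
from scipy.spatial.transform import Rotation as R
CAM={"scene":(42.946199519816076,318.755059924696,240.8839031086927,[-156.01659288,-829.40335426,987.00874814],[-2.21492186,0.00995564,-0.74083008]),
"side":(56.52890182186928,318.79355288460613,246.88051388323768,[637.66189139,828.24863891,561.83834833],[-2.06077647,0.01030536,3.05505784])}
def ray(c,u,v):
    fy,cx,cy,e,o=CAM[c]; f=240/np.tan(np.radians(fy/2))
    d=R.from_euler("xyz",o).apply([(u-cx)/f,(v-cy)/f,1]); return np.array(e),d/np.linalg.norm(d)
def onz(c,u,v,z):
    e,d=ray(c,u,v); return e+d*(z-e[2])/d[2]
def tri(*obs):
    A=np.zeros((3,3));b=np.zeros(3)
    for c,u,v in obs:
        e,d=ray(c,u,v);P=np.eye(3)-np.outer(d,d);A+=P;b+=P@e
    p=np.linalg.solve(A,b)
    res=[np.linalg.norm(np.cross(p-ray(*o)[0],ray(*o)[1])) for o in obs]
    return p,res
def proj(c,p):
    fy,cx,cy,e,o=CAM[c]; f=240/np.tan(np.radians(fy/2))
    q=R.from_euler("xyz",o).inv().apply(np.asarray(p)-e); return cx+f*q[0]/q[2],cy+f*q[1]/q[2]
E
python3 - <<'E'
from h import *
np.set_printoptions(precision=1,suppress=True)
S=lambda x,y:("scene",280+x/4.4,220+y/4.4); D=lambda x,y:("side",290+x/6,180+y/6)
print("handle end",tri(S(126,58),D(243,150)))
print("rim",tri(S(151,182),D(241,316)))
print("bolts",[onz(*S(*p),8) for p in[(279,556),(390,488),(137,432)]])
print("foot corners z0",[onz(*S(*p),4) for p in[(120,438),(278,582),(411,500)]])
print("foot side",[onz(*D(*p),4) for p in[(126,577),(355,577)]])
G=lambda x,y:("scene",350+x/8,340+y/8)
print("gauge pts z46",[onz(*G(*p),46) for p in[(180,348),(545,180),(660,118),(733,86),(566,166)]])
print("rest corners z?",[onz(*G(*p),0) for p in[(212,543),(605,345)]])
M=lambda x,y:("scene",220+x/6,150+y/6); N=lambda x,y:("side",215+x/4.5,275+y/4.5)
print("lens",tri(M(195,134),N(374,115))); print("foot",tri(M(404,430),N(153,500)))
E
```

```text
handle end (array([543.8, -19.8, 204.7]), [np.float64(0.2711417204239664), np.float64(0.27114172042394485)])
rim (array([543.8, -35.1, 134.2]), [np.float64(1.5305786074902274), np.float64(1.5305786074902308)])
bolts [array([ 498.3, -178.9,    8. ]), array([ 572.1, -183.8,    8. ]), array([505.3, -66.1,   8. ])]
foot corners z0 [array([498.5, -60.3,   4. ]), array([ 488.6, -188.2,    4. ]), array([ 576.7, -194.3,    4. ])]
foot side [array([584.1, -69.6,   4. ]), array([494.3, -60.3,   4. ])]
gauge pts z46 [array([ 445.8, -313.3,   46. ]), array([ 552.7, -338.9,   46. ]), array([ 590.3, -345.4,   46. ]), array([ 612.7, -351.2,   46. ]), array([ 560.2, -339.5,   46. ])]
rest corners z? [array([ 436.7, -335.6,    0. ]), array([ 555.7, -361.5,   -0. ])]
lens (array([626.6, 291.9, 189.3]), [np.float64(1.7165636263161905), np.float64(1.71656362631614)])
foot (array([713.8, 268.2,   5. ]), [np.float64(1.5296903676829767), np.float64(1.5296903676832092)])
```

```bash
cat >> h.py <<'E'
A=np.radians(4.2)
NX=np.array([-np.sin(A),-np.cos(A),0]);NY=np.array([np.cos(A),-np.sin(A),0]);NO=np.array([537.0,-121.0,0])
def nest(x,z,y=0): return NO+NX*x+NY*y+np.array([0,0,z])
def rpy(xa,ya,za): return R.from_matrix(np.array([xa,ya,za]).T).as_euler("xyz")
EP=np.array([(-100,201),(-65,231),(-38,236),(-7,228),(13,218),(38,199)],float)
def pegpose(i,c,off,dep=22,sgn=1):
    """c: mm from bar end; off: from bar axis to tool axis; i may be fractional"""
    k=np.arange(6);E=np.array([np.interp(i,k,EP[:,0]),np.interp(i,k,EP[:,1])])
    s=np.concatenate([[0],np.cumsum(np.linalg.norm(np.diff(EP,axis=0),axis=1))]);f=np.interp(i,k,s)/s[-1]
    P=np.array([-18,127])*(1-f)+np.array([-40,121])*f
    b=(P-E)/np.linalg.norm(P-E); n=np.array([-b[1],b[0]])  # n: push direction
    q=E+c*b-n*off
    ya=sgn*(-NX*b[0]-np.array([0,0,b[1]])); za=NY; xa=np.cross(ya,za)
    return nest(q[0],q[1],dep),rpy(xa,ya,za)
E
python3 - <<'E'
from h import *
from bench import robot
np.set_printoptions(precision=2,suppress=True)
D=lambda x,y:("side",290+x/6,180+y/6)
b=onz(*D(240,478),52.4);print("blank top",b,[np.dot(b-NO,NX),np.dot(b-NO,NY)],"exp x -54")
b=np.array([543.8,-19.8,204.7]);print([np.dot(b-NO,NX),np.dot(b-NO,NY)])
b=np.array([543.8,-35.1,134.2]);print([np.dot(b-NO,NX),np.dot(b-NO,NY)])
for s in (1,-1):
    for i in range(6):
        p,o=pegpose(i,10,17,sgn=s); print(s,i,p,o,robot.inverse_kinematics(p,o))
E
```

```text
blank top [540.1  -58.84  52.4 ] [np.float64(-62.22357055552929), np.float64(-1.4622113015618625)] exp x -54
[np.float64(-101.42624483558305), np.float64(-0.6299671041900571)]
[np.float64(-86.16733333404885), np.float64(0.4905773118627075)]
1 0 [566.56 -18.92 181.68] [1.57 0.84 1.5 ] None
1 1 [564.6  -45.54 215.57] [1.57 0.37 1.5 ] None
1 2 [562.9  -68.7  224.55] [1.57 0.09 1.5 ] None
1 3 [560.84 -96.8  222.31] [ 1.57 -0.24  1.5 ] None
1 4 [ 559.43 -115.94  216.78] [ 1.57 -0.47  1.5 ] None
1 5 [ 557.56 -141.47  203.95] [ 1.57 -0.79  1.5 ] None
-1 0 [566.56 -18.92 181.68] [-1.57 -0.84 -1.64] None
-1 1 [564.6  -45.54 215.57] [-1.57 -0.37 -1.64] None
-1 2 [562.9  -68.7  224.55] [-1.57 -0.09 -1.64] None
-1 3 [560.84 -96.8  222.31] [-1.57  0.24 -1.64] None
-1 4 [ 559.43 -115.94  216.78] [-1.57  0.47 -1.64] None
-1 5 [ 557.56 -141.47  203.95] [-1.57  0.79 -1.64] None
```

Run:
```python
from h import *
from bench import robot
np.set_printoptions(precision=2,suppress=True)
# tool z in direction: heading az, tilt t from down ; pushing options
for i in (0,2,5):
  for az in (0,-90,-45,45,90,180):
    h=np.cos(np.radians(az))*NY - np.sin(np.radians(az))*0*NY + np.sin(np.radians(az))*-NX if True else 0
    row=[]
    for t in (0,20,40,60,75,90):
        za=np.sin(np.radians(t))*h-np.cos(np.radians(t))*np.array([0,0,1]);
        ok=[]
        E=nest(*EP[i])
        for r in range(0,360,30):
            y0=np.cross([0,0,1],h); y0=R.from_rotvec(za*np.radians(r)).apply(y0); xa=np.cross(y0,za)
            q=robot.inverse_kinematics(E-[0,0,15],rpy(xa,y0,za))
            if q is not None: ok.append(r)
        row.append((t,ok))
    print(i,az,h.round(2),row)
```

```text
0 0 [ 1.   -0.07  0.  ] [(0, [0, 30, 60, 90, 120, 150, 180, 210, 240, 270, 300, 330]), (20, [0, 30, 60, 90, 120, 150, 180, 210, 240, 270, 300, 330]), (40, [0, 30, 60, 90, 120, 150, 180, 210, 240, 270, 300, 330]), (60, [0, 30, 60, 90, 120, 150, 180, 210, 240, 270, 300, 330]), (75, []), (90, [])]
0 -90 [-0.07 -1.    0.  ] [(0, [0, 30, 60, 90, 120, 150, 180, 210, 240, 270, 300, 330]), (20, [0, 30, 60, 90, 120, 150, 180, 210, 240, 270, 300, 330]), (40, [0, 30, 60, 90, 120, 150, 180, 210, 240, 270, 300, 330]), (60, [0, 30, 60, 90, 120, 150, 180, 210, 240, 270, 300, 330]), (75, [0, 30, 60, 90, 120, 150, 180, 210, 240, 270, 300, 330]), (90, [])]
0 -45 [ 0.65 -0.76  0.  ] [(0, [0, 30, 60, 90, 120, 150, 180, 210, 240, 270, 300, 330]), (20, [0, 30, 60, 90, 120, 150, 180, 210, 240, 270, 300, 330]), (40, [0, 30, 60, 90, 120, 150, 210, 240, 270, 300, 330]), (60, []), (75, []), (90, [])]
0 45 [0.76 0.65 0.  ] [(0, [0, 30, 60, 90, 120, 150, 180, 210, 240, 270, 300, 330]), (20, [0, 30, 60, 90, 120, 150, 180, 210, 240, 270, 300, 330]), (40, [0, 30, 60, 90, 120, 150, 180, 210, 240, 270, 300, 330]), (6
[... 4521 characters left out ...]
50, 180, 210, 240, 270, 300, 330]), (60, [0, 30, 60, 90, 120, 150, 180, 210, 240, 270, 300, 330]), (75, [0, 30, 60, 90, 120, 150, 180, 210, 240, 270, 300, 330]), (90, [0, 30, 60, 90, 120, 150, 180, 210, 240, 270, 300, 330])]
5 180 [-1.    0.07 -0.  ] [(0, [0, 30, 60, 90, 120, 150, 180, 210, 240, 270, 300, 330]), (20, [0, 30, 60, 90, 120, 150, 180, 210, 240, 270, 300, 330]), (40, [0, 30, 60, 90, 120, 150, 180, 210, 240, 270, 300, 330]), (60, [0, 30, 60, 90, 120, 150, 180, 210, 240, 270, 300, 330]), (75, [0, 30, 60, 90, 150, 180, 210, 240, 270, 300, 330]), (90, [])]<sys>:0: UserWarning: Gimbal lock detected. Setting third angle to zero since it is not possible to uniquely determine all angles.
```

```bash
cat >> h.py <<'E'
def peg(i,c,off,dep=16,t=60,sgn=1):
    k=np.arange(6);E=np.array([np.interp(i,k,EP[:,0]),np.interp(i,k,EP[:,1])])
    s=np.concatenate([[0],np.cumsum(np.linalg.norm(np.diff(EP,axis=0),axis=1))]);f=np.interp(i,k,s)/s[-1]
    P=np.array([-18,127])*(1-f)+np.array([-40,121])*f
    b=(P-E)/np.linalg.norm(P-E); B=NX*b[0]+np.array([0,0,b[1]])
    za=np.sin(np.radians(t))*NY-np.cos(np.radians(t))*np.array([0,0,1])
    n=np.cross(B,za); n/=np.linalg.norm(n); n=n*np.sign(n@(NX*-b[1]+np.array([0,0,b[0]])))
    xa=sgn*n; ya=np.cross(za,xa)
    n2=NX*-b[1]+np.array([0,0,b[0]])
    q=nest(*(E+c*b))-n2*off/(n@n2)
    return q+dep*za,rpy(xa,ya,za)
E
python3 - <<'E'
from h import *
from bench import robot
np.set_printoptions(precision=2,suppress=True)
for t in (50,60):
 for s in (1,-1):
  for i in (0,1,2,3,4,5):
    p,o=peg(i,8,17,t=t,sgn=s); q=robot.inverse_kinematics(p,o);print(t,s,i,p,o,q)
E
```

```text
50 1 0 [557.1  -14.71 170.49] [-2.55 -0.68 -0.9 ] [-0.39  0.01  2.37  1.91  0.26  0.05]
50 1 1 [554.99 -43.41 206.88] [-2.32 -0.35 -1.33] [-0.5  -0.08  2.32  1.35  0.33  1.06]
50 1 2 [553.2  -67.76 216.25] [-2.27 -0.09 -1.57] [-0.58 -0.1   2.31  1.26  0.4   1.45]
50 1 3 [551.11 -96.23 214.05] [-2.29  0.23 -1.85] [-0.68 -0.09  2.3   1.27  0.47  1.79]
50 1 4 [ 549.72 -115.08  208.82] [-2.36  0.44 -2.05] [-0.74 -0.06  2.3   1.3   0.51  2.  ]
50 1 5 [ 547.88 -140.21  197.04] [-2.51  0.65 -2.34] [-0.81 -0.02  2.3   1.35  0.55  2.22]
50 -1 0 [557.1  -14.71 170.49] [2.55 0.68 2.25] [-0.39  0.01  2.37  1.91  0.26 -3.09]
50 -1 1 [554.99 -43.41 206.88] [2.32 0.35 1.81] [-0.5  -0.08  2.32  1.35  0.33 -2.09]
50 -1 2 [553.2  -67.76 216.25] [2.27 0.09 1.57] [-0.58 -0.1   2.31  1.26  0.4  -1.69]
50 -1 3 [551.11 -96.23 214.05] [ 2.29 -0.23  1.3 ] [-0.68 -0.09  2.3   1.27  0.47 -1.35]
50 -1 4 [ 549.72 -115.08  208.82] [ 2.36 -0.44  1.09] [-0.74 -0.06  2.3   1.3   0.51 -1.14]
50 -1 5 [ 547.88 -140.21  197.04] [ 2.51 -0.65  0.8 ] [-0.81 -0.02  2.3   1.35  0.55 -0.92]
60 1 0 [558.62 -15.85 173.91] [-2.3
[... 329 characters left out ...]
.28 -115.74  210.82] [-2.16  0.45 -1.93] [-0.83 -0.01  2.44  1.82  0.66  1.35]
60 1 5 [ 549.4  -141.32  198.33] [-2.29  0.71 -2.17] [-0.91  0.04  2.44  1.81  0.72  1.61]
60 -1 0 [558.62 -15.85 173.91] [2.32 0.75 2.07] [-0.45  0.09  2.51  2.52  0.57  2.59]
60 -1 1 [556.56 -43.89 209.3 ] [2.13 0.36 1.72] [-0.56 -0.03  2.47  2.13  0.5  -2.87]
60 -1 2 [554.79 -67.91 218.54] [2.1  0.09 1.55] [-0.66 -0.06  2.45  1.95  0.54 -2.42]
60 -1 3 [552.69 -96.52 216.29] [ 2.11 -0.24  1.36] [-0.77 -0.04  2.44  1.85  0.61 -2.03]
60 -1 4 [ 551.28 -115.74  210.82] [ 2.16 -0.45  1.21] [-0.83 -0.01  2.44  1.82  0.66 -1.79]
60 -1 5 [ 549.4  -141.32  198.33] [ 2.29 -0.71  0.97] [-0.91  0.04  2.44  1.81  0.72 -1.53]
```

```bash
cat > g.py <<'E'
import cv2
from bench import robot
from h import *
np.set_printoptions(precision=2,suppress=True)
def shot(tag,*names):
    for n in names:
        d=robot.get_image(n); cv2.imwrite(f"pics/{tag}_{n}.png",d["img"])
        if n=="wrist": print(d["fovy"],d["cx"],d["cy"],list(d["eye"]),list(d["orientation"]))
E
python3 - <<'E'
from g import *
robot.move_gripper(0.0)
p,o=peg(0,4,32); za=R.from_euler("xyz",o).as_matrix()[:,2]
robot.move_ptp(p-75*za,o)
robot.move_linear(p,speed=120)
print(robot.current_t(),robot.current_contact_force(),robot.current_qpos(),robot.current_gripper_width())
shot("c","scene","side")
s=cv2.imread("pics/c_scene.png")[200:350,220:420];d=cv2.imread("pics/c_side.png")[150:290,240:440]
cv2.imwrite("pics/c.png",np.hstack([cv2.resize(s,(400,300)),cv2.resize(d,(400,300))]))
E
```

```text
Traceback (most recent call last):
bench.MotionError: the arm cannot take that pose within its joint ranges
```

Run:
```python
from g import *
p,o=peg(0,4,32); 
for k in (0,30,60,90):
  print(k,robot.inverse_kinematics(p-k*NX,o))
robot.move_ptp(p-60*NX,o)
robot.move_linear(p,speed=120)
print(robot.current_t(),robot.current_contact_force(),robot.current_qpos(),robot.current_gripper_width())
shot("c","scene","side")
s=cv2.imread("pics/c_scene.png")[200:350,220:420];d=cv2.imread("pics/c_side.png")[150:300,240:440]
cv2.imwrite("pics/c.png",np.hstack([cv2.resize(s,(400,300)),cv2.resize(d,(400,300))]))
```

```text
0 [-0.38  0.13  2.52  2.65  0.59 -0.64]
30 [-0.25  0.14  2.51  2.85  0.56 -0.75]
60 [-0.12  0.15  2.48  3.06  0.54 -0.86]
90 [ 0.    0.17  2.45  3.27  0.53 -0.98]
4.8333 [-0.61  0.22  0.38] [-0.38  0.13  2.52  2.65  0.59 -0.65] 0.0027849954982188444
```

View pics/c.png

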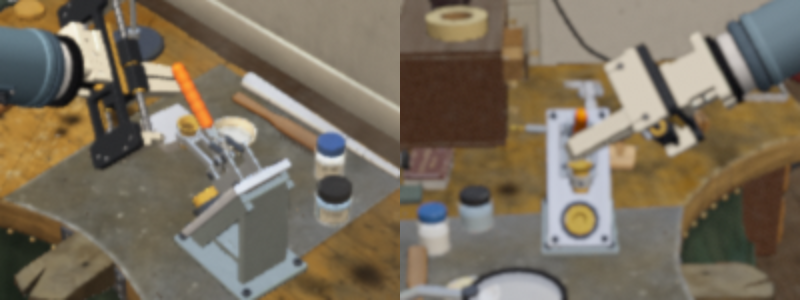

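The closed fingers (scene crop about (155,140), side crop about (580,145)) cross the bar on the nest's -x side, under the orange handle and above the tube. Next I push along the arc.

Run:
```python
from g import *
for i in (0,0.5,1,1.5,2,2.5,3,4,4.6):
    p,o=peg(i,8 if i else 6,17)
    hit=robot.move_linear(p,o,speed=90,f_stop=35)
    print(i,hit,robot.current_contact_force(),round(robot.current_t(),2))
    if hit: break
shot("d","scene","side")
s=cv2.imread("pics/d_scene.png")[200:350,220:420];d=cv2.imread("pics/d_side.png")[150:300,240:440]
cv2.imwrite("pics/d.png",np.hstack([cv2.resize(s,(400,300)),cv2.resize(d,(400,300))]))
```

```text
0 False [-0.05  0.8   0.58] 5.27
0.5 False [-0.93  1.75  0.6 ] 5.73
1 False [-0.83  0.84  0.15] 6.23
1.5 False [ 1.15  1.19 -1.19] 6.57
2 False [ 0.28  0.85 -0.55] 6.9
2.5 False [ 1.17 -0.06  0.33] 7.23
3 False [ 0.73  0.01 -0.62] 7.58
4 False [0.58 0.29 0.32] 7.98
4.6 False [ 0.04  0.22 -0.21] 8.33
```

View pics/d.png

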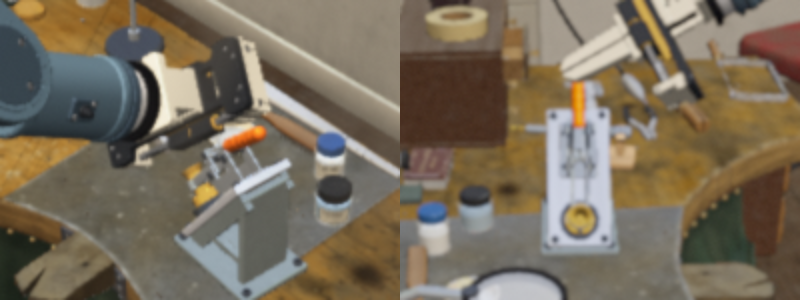

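Run:
```python
import cv2,numpy as np
s=cv2.imread("pics/d_scene.png")[220:340,270:390];d=cv2.imread("pics/d_side.png")[150:270,270:390]
cv2.imwrite("pics/d2.png",np.hstack([cv2.resize(s,(400,400),interpolation=2),cv2.resize(d,(400,400),interpolation=2)]))
from h import *
for i in range(6): print(i,nest(*EP[i]),proj("scene",nest(*EP[i])),proj("side",nest(*EP[i])))
```

```text
0 [544.32381971 -21.26855228 201.        ] (np.float64(309.1927580871578), np.float64(234.8060623720513)) (np.float64(330.04783189350053), np.float64(206.32857796331885))
1 [541.76048281 -56.17455898 231.        ] (np.float64(319.02523778116637), np.float64(230.98763990672012)) (np.float64(329.48062772273073), np.float64(186.6701969609034))
2 [539.78305149 -83.10204987 236.        ] (np.float64(327.055315822742), np.float64(234.97415151235796)) (np.float64(329.0523713415322), np.float64(180.0716456840869))
3 [ 537.51266738 -114.01879866  228.        ] (np.float64(336.54353902246106), np.float64(245.07171682373544)) (np.float64(328.5835624720046), np.float64(178.78210631920217))
4 [ 536.04790344 -133.9650882   218.        ] (np.float64(342.7523000977983), np.float64(253.58395652150534)) (np.float64(328.29700100927255), np.float64(180.0237068267869))
5 [ 534.21694851 -158.89795013  199.        ] (np.float64(350.53846219014133), np.float64(266.83397120117655)) (np.float64(327.95785943920794), np.float64(184.13878184706127))
```

View pics/d2.png

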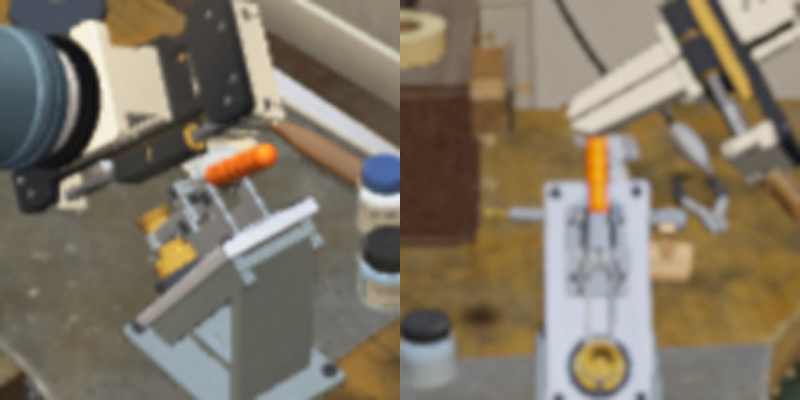

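Run:
```python
from g import *
sc=cv2.imread("pics/d_scene.png");sd=cv2.imread("pics/d_side.png")
for n,im in (("scene",sc),("side",sd)):
    h=cv2.cvtColor(im,cv2.COLOR_BGR2HSV); m=cv2.inRange(h,(5,200,150),(14,255,255)); 
    ys,xs=np.nonzero(m[170:290,300:380]); print(n,xs.min()+300,xs.max()+300,ys.min()+170,ys.max()+170)
p=tri(("scene",350,265.6),("side",329,191.5)); print(p,(p[0]-NO)@NX,(p[0]-NO)@NY)
p=tri(("scene",333.5,273),("side",329,212)); print(p,(p[0]-NO)@NX,(p[0]-NO)@NY)
print(robot.current_tcp_pos())
```

```text
scene 333 352 264 273
side 326 327 194 205
(array([ 538.03, -147.22,  188.55]), [np.float64(5.86035809124988), np.float64(5.860358091250011)]) 26.077722471931022 2.94361842510406
(array([ 536.68, -107.16,  150.18]), [np.float64(0.6854872747419698), np.float64(0.6854872747418334)]) -13.783069713334541 -1.3326621737557163
[ 550.11 -130.36  203.48]
```

```bash
cat >> g.py <<'E'
def onplane(c,u,v,y=0):
    e,d=ray(c,u,v); t=((NO-e)@NY+y)/(d@NY); p=e+t*d; return np.array([(p-NO)@NX,p[2]])
E
python3 - <<'E'
from g import *
print("end in nest x,z",onplane("scene",350,265.6), "base",onplane("scene",333,273.5))
p,o=peg(5,8,17); a,_=peg(4.6,8,17); d=(p-a)/np.linalg.norm(p-a)
hit=robot.move_linear(p,o,speed=60,f_stop=30); print(hit,robot.current_contact_force(),robot.current_tcp_pos(),p)
if not hit:
    hit=robot.move_linear(p+14*d,o,speed=25,f_stop=30); print(hit,robot.current_contact_force(),robot.current_tcp_pos(),p)
print(robot.current_t())
shot("e","scene","side")
s=cv2.imread("pics/e_scene.png")[220:340,270:390];d=cv2.imread("pics/e_side.png")[150:270,270:390]
cv2.imwrite("pics/e2.png",np.hstack([cv2.resize(s,(400,400),interpolation=2),cv2.resize(d,(400,400),interpolation=2)]))
E
```

```text
end in nest x,z [ 36.25 201.13] base [-17.94 144.86]
False [0.31 4.28 2.67] [ 549.54 -140.21  198.71] [ 549.4  -141.32  198.33]
False [ 1.99 16.36  7.49] [ 548.87 -147.96  192.83] [ 549.4  -141.32  198.33]
9.4833
```

View pics/e2.png

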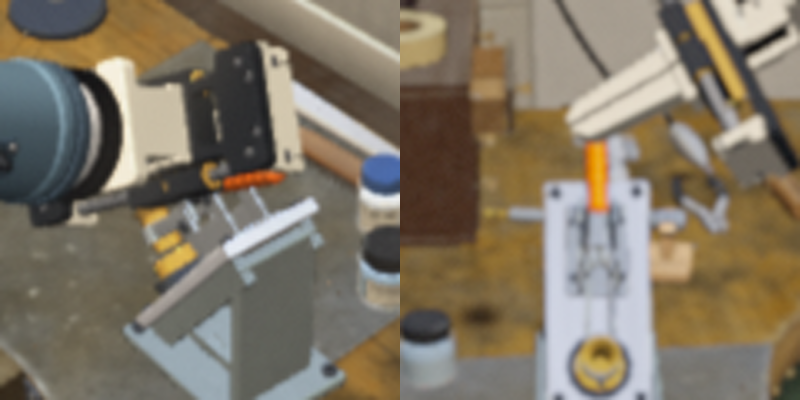

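Run:
```python
from g import *
print("end in nest x,z",onplane("scene",270+281/3.333,220+177/3.333))
p,o=peg(5,8,17); a,_=peg(4.6,8,17); d=(p-a)/np.linalg.norm(p-a)
hit=robot.move_linear(robot.current_tcp_pos()+12*d,o,speed=25,f_stop=20); print(hit,robot.current_contact_force(),robot.current_tcp_pos())
# back off along push normal, up
n=R.from_euler("xyz",o).as_matrix()[:,0]
robot.move_linear(robot.current_tcp_pos()-n*25,o,speed=120)
robot.move_linear(robot.current_tcp_pos()-NX*40+[-40,0,70],o,speed=200)
print(robot.current_t(),robot.current_contact_force(),robot.current_tcp_pos())
shot("f","scene","side")
s=cv2.imread("pics/f_scene.png")[220:340,270:390];d=cv2.imread("pics/f_side.png")[150:270,270:390]
cv2.imwrite("pics/f2.png",np.hstack([cv2.resize(s,(400,400),interpolation=2),cv2.resize(d,(400,400),interpolation=2)]))
```

```text
end in nest x,z [ 50.03 190.22]
False [-2.17 17.99 10.8 ] [ 548.73 -152.5   188.83]
10.9917 [-0.27 -0.88  0.46] [522.22 -98.03 275.17]
```

View pics/f2.png

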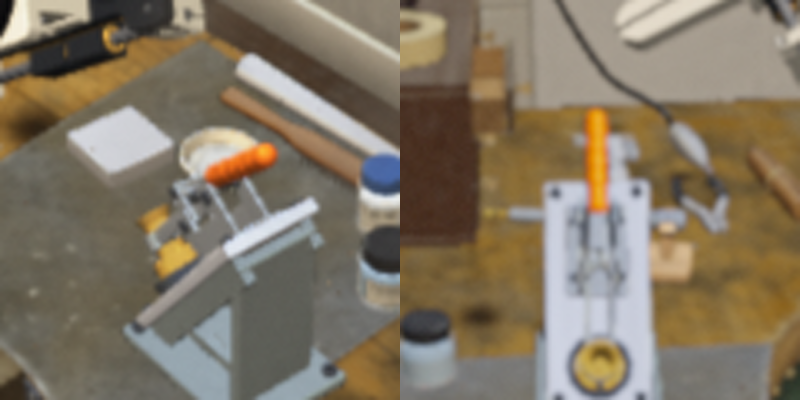

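Run:
```python
from g import *
p=tri(("scene",350.2,265.6),("side",329,183.3)); print(p,(p[0]-NO)@NX,(p[0]-NO)@NY)
s=cv2.imread("pics/f_scene.png")[250:310,300:360];d=cv2.imread("pics/f_side.png")[190:270,300:360]
cv2.imwrite("pics/f3.png",np.hstack([cv2.resize(s,(400,400),interpolation=2),cv2.resize(d,(300,400),interpolation=2)]))
for q in ((-80,71),(-54,52.4)): print(q,proj("scene",nest(*q)),proj("side",nest(*q)))
```

```text
(array([ 532.72, -158.2 ,  201.84]), [np.float64(1.030534709383561), np.float64(1.0305347093836108)]) 37.41071869179825 -1.5463175198065582
(-80, 71) (np.float64(315.63407525219753), np.float64(284.72930601803796)) (np.float64(329.6416258921131), np.float64(256.404632837884))
(-54, 52.4) (np.float64(322.7827580474986), np.float64(296.7738813316352)) (np.float64(329.2434081609914), np.float64(257.91671793191637))
```

View pics/f3.png

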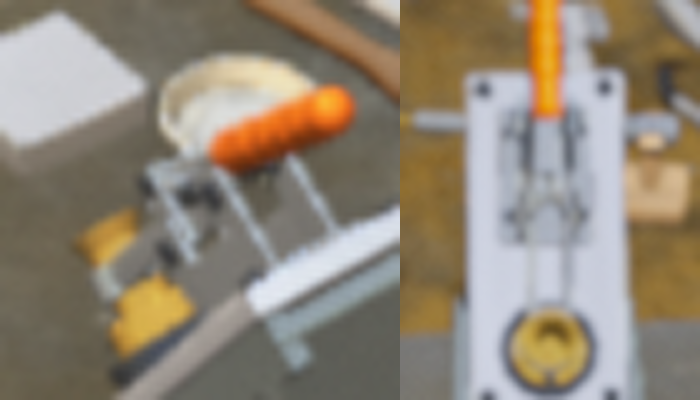

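The handle end triangulates to nest (37, -2, 202) against (38, 0, 199) for locked, and the tube sits on the blank (scene crop about (110,235), side crop about (548,346)). Next I measure the rim and the gauge more closely with the wrist camera.

```bash
cat >> g.py <<'E'
def wray(d,u,v):
    f=240/np.tan(np.radians(d["fovy"]/2)); x,y=u-d["cx"],v-d["cy"]; r=np.hypot(x,y); th=r/f
    v3=np.array([np.sin(th)*x/r,np.sin(th)*y/r,np.cos(th)]) if r>0 else np.array([0,0,1.])
    return np.array(d["eye"]),R.from_euler("xyz",d["orientation"]).apply(v3)
def wproj(d,p):
    f=240/np.tan(np.radians(d["fovy"]/2)); q=R.from_euler("xyz",d["orientation"]).inv().apply(np.asarray(p)-d["eye"])
    th=np.arctan2(np.hypot(q[0],q[1]),q[2]); k=f*th/np.hypot(q[0],q[1]); return d["cx"]+k*q[0],d["cy"]+k*q[1]
def trir(rays):
    M=np.zeros((3,3));b=np.zeros(3)
    for e,d in rays: P=np.eye(3)-np.outer(d,d);M+=P;b+=P@e
    p=np.linalg.solve(M,b); return p,[np.linalg.norm(np.cross(p-e,d)) for e,d in rays]
import json
def wshot(tag):
    d=robot.get_image("wrist"); cv2.imwrite(f"pics/{tag}.png",d["img"])
    json.dump({k:(v.tolist() if hasattr(v,"tolist") else list(v) if hasattr(v,"__len__") else v) for k,v in d.items() if k!="img"},open(f"pics/{tag}.json","w")); return d
E
python3 - <<'E'
from g import *
T=R.from_euler("xyz",[-3.14027,-3.08e-4,2.79575]); o=T.inv().apply(np.array([109.86,544.24,384.43])-[186.4,517.455,218.65]); print("cam in tool",o)
C=T.inv()*R.from_euler("xyz",[2.84656,8.5e-4,1.2248]); print(C.apply([0,0,1]))
# tool down, camera on -NX side
za=np.array([0,0,-1.]); xa=-NX*np.sign(o[0]); 
ya=np.cross(za,xa); ori=rpy(xa,ya,za)
for y in (-35,35):
  print(robot.inverse_kinematics(nest(-135,200,y),ori))
E
```

```text
cam in tool [  81.14   -0.97 -165.75]
[-0.29  0.    0.96]
[-0.19  0.2   1.65  0.    1.28 -0.11]
[-0.17  0.33  1.49  0.    1.33 -0.1 ]
```

Run:
```python
from g import *
za=np.array([0,0,-1.]); xa=-NX; ya=np.cross(za,xa); ori=rpy(xa,ya,za)
robot.move_ptp(nest(-135,215,-35),ori)
robot.move_gripper(1.0)
wshot("w1")
robot.move_linear(nest(-135,215,35),ori,speed=150)
wshot("w2")
print(robot.current_t())
ims=[cv2.imread(f"pics/w{i}.png") for i in (1,2)]
for i in (1,2):
    d=json.load(open(f"pics/w{i}.json")); print([wproj(d,nest(*q)) for q in((-80,71),(38,199))])
cv2.imwrite("pics/w12.png",np.hstack([cv2.resize(i,(400,300)) for i in ims]))
```

```text
15.2417
[(np.float64(360.64529557102344), np.float64(292.8508808617309)), (np.float64(367.02814547970837), np.float64(490.8680723558622))]
[(np.float64(284.90259302358515), np.float64(293.18077253918153)), (np.float64(278.7586542376554), np.float64(491.4659794508393))]
```

View pics/w12.png

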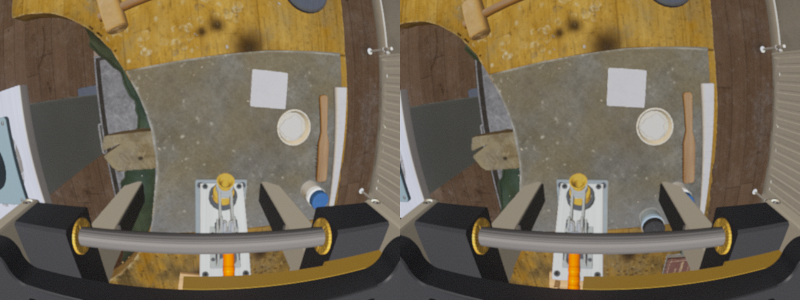

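Run:
```python
import cv2,numpy as np
a=cv2.imread("pics/w1.png")[260:350,315:405];b=cv2.imread("pics/w2.png")[260:350,240:330]
cv2.imwrite("pics/w12b.png",np.hstack([cv2.resize(i,(400,400),interpolation=2) for i in (a,b)]))
```

```text
(no output)
```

View pics/w12b.png

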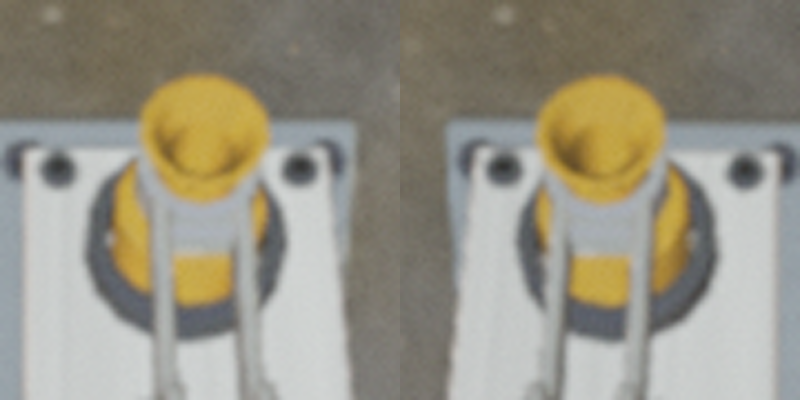

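Run:
```python
from g import *
d=[json.load(open(f"pics/w{i}.json")) for i in (1,2)]
p,r=trir([wray(d[0],361.24,289.25),wray(d[1],285.45,289.25)]); print(p,r,(p-NO)@NX,(p-NO)@NY)
for k in (0,1):
    e,v=wray(d[k],*[(361.24,289.25),(285.45,289.25)][k]); q=e+v*(71-e[2])/v[2]; print((q-NO)@NX,(q-NO)@NY)
# bench bolts of face lower pair: direction of NY
print(tri(("scene",316,285.4),("side",329.6,259.2)))
# view over the gauge: heading
g=np.radians(-12.8); G=np.array([np.cos(g),np.sin(g),0]); go=np.array([559.5,-339.2,46])
za=np.array([0,0,-1.]); xa=-G; ori=rpy(xa,np.cross(za,xa),za)
robot.move_linear(nest(-160,260,0),speed=250)
for b in(-60,-110):
    t=go+G*b+[0,0,150]; print(robot.inverse_kinematics(t,ori))
robot.move_ptp(go+G*-100+[0,0,160],ori); wshot("w3"); print(robot.current_t())
dd=json.load(open("pics/w3.json")); print([wproj(dd,go+G*b) for b in (-118,-8,0,32,56)])
```

```text
[543.62 -37.96  69.97] [np.float64(0.1524785693466815), np.float64(0.15247856934669138)] -83.30177268973524 0.5242471121115649
-83.57471721225458 0.4127584234355388
-83.90582040132144 0.6432973370444748
(array([544.36, -39.04,  65.78]), [np.float64(1.3129932375292352), np.float64(1.3129932375291606)])
[-0.76  0.36  1.45 -0.    1.33 -2.11]
[-0.81  0.28  1.57 -0.    1.3  -2.16]
17.5
[(np.float64(322.41430663225066), np.float64(210.58185959082567)), (np.float64(322.47594776358557), np.float64(320.91941711290497)), (np.float64(322.47998231450185), np.float64(327.9616089288114)), (np.float64(322.4954009630234), np.float64(354.6803331623274)), (np.float64(322.5061995501802), np.float64(373.2121710817667))]
```

View pics/w3.png

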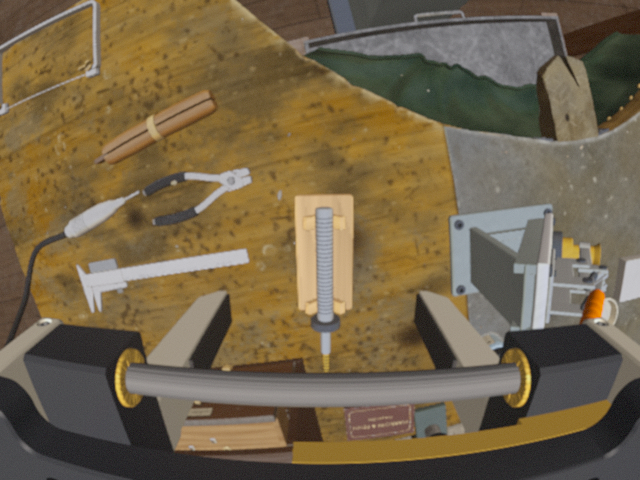

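Run:
```python
from g import *
i=cv2.imread("pics/w3.png")[195:385,275:375]; cv2.imwrite("pics/w3b.png",cv2.resize(i,None,fx=3.1,fy=3.1,interpolation=2))
g=cv2.cvtColor(cv2.imread("pics/w3.png"),cv2.COLOR_BGR2HSV)
for y in (215,225,240,255,270,285,300,325,345):
    row=g[y]; m=[x for x in range(305,350) if row[x,1]<90]; print(y,min(m),max(m),np.mean(m))
```

```text
215 315 332 323.5
225 315 341 324.42105263157896
240 306 346 325.10714285714283
255 305 340 322.4
270 305 348 321.90625
285 305 348 323.1875
300 305 346 326.05
325 311 339 325.0
345 321 330 325.5
```

View pics/w3b.png

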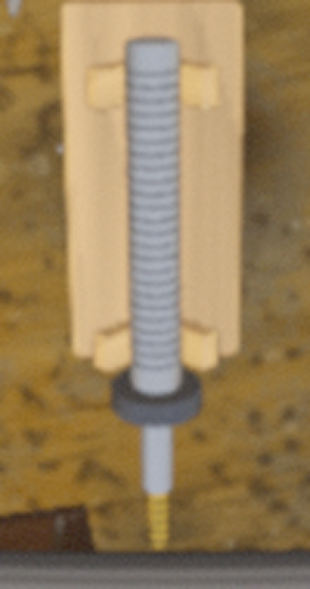

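Run:
```python
from g import *
d=json.load(open("pics/w3.json"))
def oz(u,v,z=46): e,r=wray(d,u,v); return e+r*(z-e[2])/r[2]
a=oz(323.7,209.5);b=oz(325.7,353.5);c=oz(325.0,325); print(a,b,c,np.linalg.norm(b-a),"exp 150",np.degrees(np.arctan2(*(b-a)[1::-1])))
u=(b-a)/np.linalg.norm(b-a); print("origin",b-32*u,a+118*u)
```

```text
[ 443.73 -311.72   46.  ] [ 590.01 -342.74   46.  ] [ 556.76 -336.01   46.  ] 149.53200776454594 exp 150 -11.971499992162695
origin [ 558.7 -336.1   46. ] [ 559.16 -336.2    46.  ]
```

```bash
cat >> g.py <<'E'
T=np.radians(35); S=62.0   # tool tilt back from gauge normal, grasp point behind collar
def hold(origin,gx,s=S):
    """TCP pose that puts the gauge's origin/axis there"""
    gx=np.asarray(gx,float)/np.linalg.norm(gx); y=np.cross([0,0,1],gx); y/=np.linalg.norm(y)
    dn=-np.cross(gx,y)            # normal to gauge, downward
    za=np.cos(T)*dn+np.sin(T)*gx; ya=-y; 
    xa=np.cross(ya,za)
    return np.asarray(origin)-s*gx+19*za, rpy(xa,ya,za)
g0=np.radians(-12.0); G0=np.array([np.cos(g0),np.sin(g0),0]); GO=np.array([558.9,-336.2,46])
MO=np.array([543.7,-38.2,70.5]); MZ=-0.815*NX+np.array([0,0,0.58]); MZ/=np.linalg.norm(MZ)
LENS=np.array([626.6,291.9,190.])
E
python3 - <<'E'
from g import *
for nm,(p,o) in dict(rest=hold(GO,G0),ins=hold(MO,-MZ),pre=hold(MO+MZ*100,-MZ),fin=hold(LENS-[0,0,35]-56*np.array([np.cos(.3),np.sin(.3),0]),[np.cos(.3),np.sin(.3),0])).items():
    print(nm,p,o,R.from_euler("xyz",o).as_matrix()[:,0],robot.inverse_kinematics(p,o))
E
```

```text
rest [ 508.91 -325.58   30.44] [ 3.14 -0.61 -0.21] [ 0.8  -0.17  0.57] [-1.02  0.39  2.14  1.24  0.46 -0.35]
ins [547.41  12.32  87.45] [-3.14  0.01 -1.64] [-0.07 -1.   -0.01] [-0.19  0.38  1.72  0.01  1.05  3.02]
pre [553.38  93.58 145.43] [-3.14  0.01 -1.64] [-0.07 -1.   -0.01] [-0.04  0.34  1.61  0.01  1.19 -3.11]
fin [524.28 260.25 139.44] [ 3.14 -0.61  0.3 ] [0.78 0.24 0.57] [0.25 0.12 2.12 0.09 0.29 1.44]
```

```bash
sed -i 's/T=np.radians(35)/T=np.radians(20)/; s/ya=-y; /ya=y/' g.py
python3 - <<'E'
from g import *
for nm,(p,o) in dict(rest=hold(GO,G0),ins=hold(MO,-MZ),pre=hold(MO+MZ*100,-MZ),fin=hold(LENS-[0,0,35]-56*np.array([np.cos(.3),np.sin(.3),0]),[np.cos(.3),np.sin(.3),0])).items():
    print(nm,p,o,R.from_euler("xyz",o).as_matrix()[:,0],robot.inverse_kinematics(p,o))
p,o=hold(GO,G0); za=R.from_euler("xyz",o).as_matrix()[:,2]
robot.move_ptp(p-za*80,o)
robot.move_linear(p-za*1,o,speed=120,f_stop=15)
print(robot.current_t(),robot.current_contact_force(),robot.current_tcp_pos(),p)
shot("i","scene"); s=cv2.imread("pics/i_scene.png")[300:450,320:480]; cv2.imwrite("pics/i.png",cv2.resize(s,None,fx=4,fy=4,interpolation=2))
E
```

```text
rest [ 504.61 -324.66   28.15] [-3.14  0.35  2.93] [-0.92  0.2  -0.34] [-0.89  0.4   1.94  0.42  0.56 -2.58]
ins [547.77  17.22  88.13] [ 3.14 -0.27  1.5 ] [0.07 0.96 0.27] [-0.35  0.39  1.73  0.29  1.11 -0.42]
pre [553.74  98.48 146.12] [ 3.14 -0.27  1.5 ] [0.07 0.96 0.27] [-0.2   0.33  1.66  0.29  1.2  -0.24]
fin [520.08 258.95 137.15] [-3.14  0.35 -2.84] [-0.9  -0.28 -0.34] [ 0.26  0.2   1.89  0.02  0.7  -1.62]
18.9333 [ 0.04  0.14 -0.54] [ 504.78 -324.9    29.68] [ 504.61 -324.66   28.15]
```

View pics/i.png

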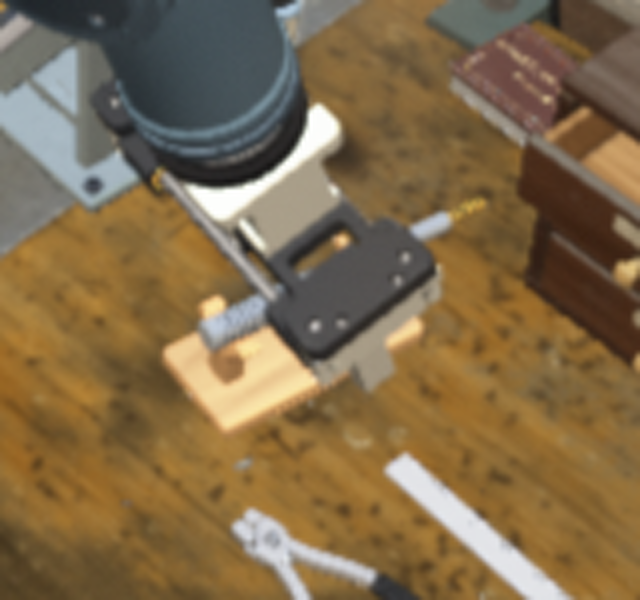

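The open fingers straddle the handle between the saddles, at about (370,350) in the crop. I'll close, lift and look.

Run:
```python
from g import *
robot.move_gripper(0.0)
print(robot.current_gripper_width()*93,robot.current_contact_force())
p=robot.current_tcp_pos()
robot.move_linear(p+[0,0,40],speed=80)
robot.move_linear(p+[0,0,150],speed=200)
print(robot.current_t(),robot.current_gripper_width()*93,robot.current_contact_force(),robot.current_tcp_pos(),robot.current_eef_rot())
shot("j","scene","side"); wshot("j_wrist")
s=cv2.imread("pics/j_scene.png")[220:420,320:520]; cv2.imwrite("pics/j.png",np.hstack([cv2.resize(s,(400,400),interpolation=2),cv2.resize(cv2.imread("pics/j_side.png")[130:250,250:370],(400,400),interpolation=2)]))
```

```text
14.954692751378623 [-0.6   0.1   0.42]
21.525 15.206236853013426 [-0.41  0.61 -2.54] [ 503.64 -323.77  177.63] [3.14 0.35 2.93]
```

View pics/j.png

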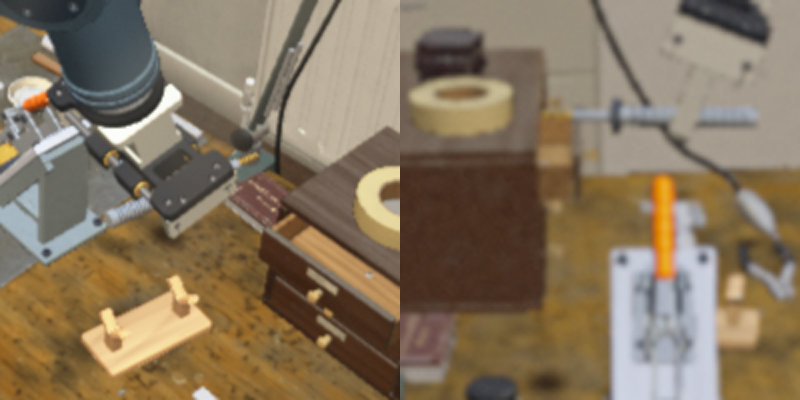

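View pics/j_wrist.png

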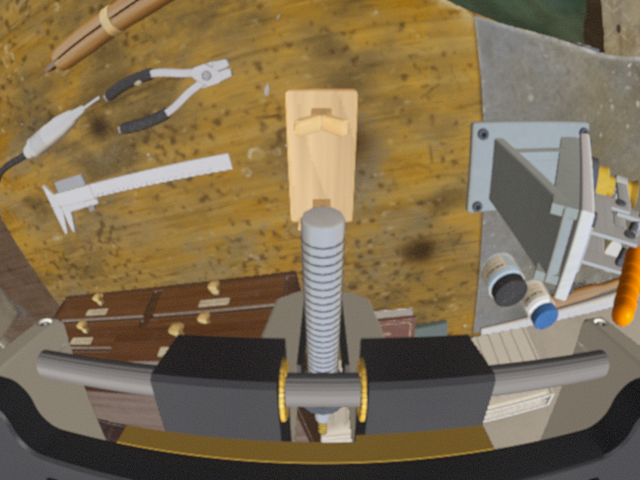

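Run:
```python
from g import *
p=robot.current_tcp_pos()
robot.move_linear(p+[-40,10,150],speed=250)
q,o=hold(MO+MZ*85+[0,0,120],-MZ)
robot.move_ptp(q,o)
q,o=hold(MO+MZ*85,-MZ)
robot.move_linear(q,o,speed=150)
print(robot.current_t(),robot.current_gripper_width()*93,robot.current_contact_force(),robot.current_tcp_pos()-q)
shot("k","scene","side"); wshot("k_wrist")
cv2.imwrite("pics/k.png",np.hstack([cv2.resize(cv2.imread("pics/k_scene.png")[205:325,220:340],(400,400),interpolation=2),cv2.resize(cv2.imread("pics/k_side.png")[180:300,270:390],(400,400),interpolation=2)]))
for b in (-118,-8,0,32,56): P=MO+MZ*(85-b); print(b,np.array(proj("scene",P)),np.array(proj("side",P)))
print(proj("scene",MO),proj("side",MO))
```

```text
25.2667 15.24563579648938 [-0.07  0.17 -0.62] [ 0.74 -0.22  0.9 ]
-118 [270.89 209.92] [332.64 245.34]
-8 [294.54 249.67] [330.71 252.46]
0 [296.29 252.6 ] [330.59 252.91]
32 [303.3  264.39] [330.12 254.65]
56 [308.59 273.28] [329.79 255.87]
(np.float64(315.02342401862205), np.float64(284.0958275872871)) (np.float64(329.41311401087563), np.float64(257.27378498924105))
```

View pics/k.png

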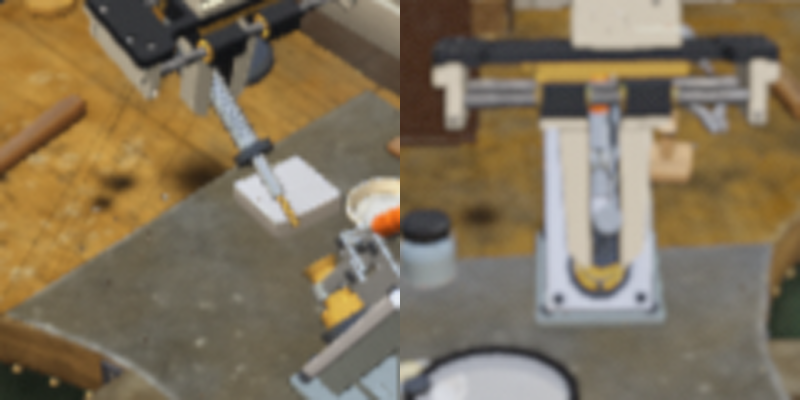

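View pics/k_wrist.png

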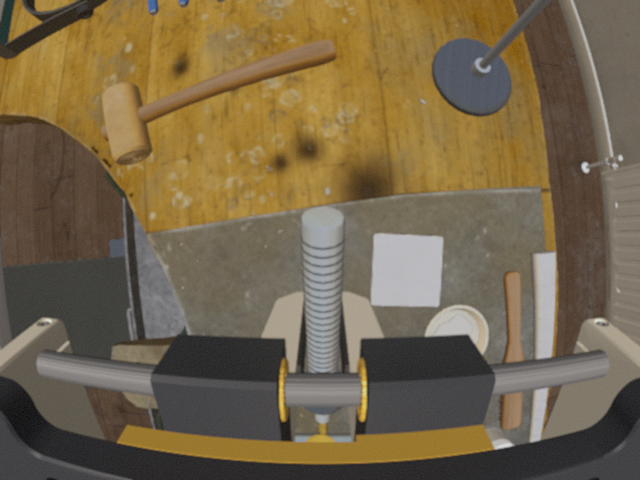

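Run:
```python
from g import *
q,o=hold(MO+MZ*62,-MZ)
robot.move_linear(q,o,speed=60,f_stop=6)
print(robot.current_t(),robot.current_contact_force(),robot.current_tcp_pos()-q)
shot("l","scene","side")
cv2.imwrite("pics/l.png",np.hstack([cv2.resize(cv2.imread("pics/l_scene.png")[240:310,280:350],(420,420),interpolation=2),cv2.resize(cv2.imread("pics/l_side.png")[220:290,295:350],(330,420),interpolation=2)]))
```

```text
25.95 [ 0.98  0.79 -1.68] [-0.1  -0.33 -0.27]
```

View pics/l.png

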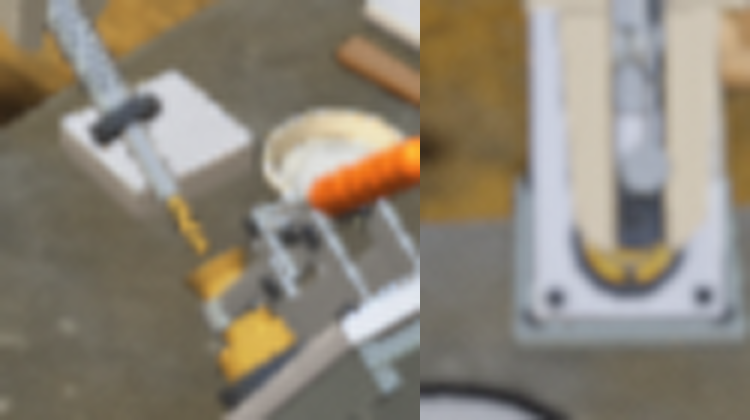

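Run:
```python
from g import *
U=np.cross(MZ,NY); U/=np.linalg.norm(U); U*=np.sign(U[2]); print("up",U)
M=MO+1.0*U
f0=robot.current_contact_force()
for b in (45,32,22,12,4):
    q,o=hold(M+MZ*b,-MZ)
    hit=robot.move_linear(q,o,speed=40,f_stop=8)
    f=robot.current_contact_force()-f0; print(b,hit,"axial",f@MZ,"lat",f@NY,"up",f@U,"err",(robot.current_tcp_pos()-q)@MZ,robot.current_gripper_width()*93)
    if hit: break
print(robot.current_t())
shot("m","scene","side")
cv2.imwrite("pics/m.png",np.hstack([cv2.resize(cv2.imread("pics/m_scene.png")[240:310,280:350],(420,420),interpolation=2),cv2.resize(cv2.imread("pics/m_side.png")[220:290,295:350],(330,420),interpolation=2)]))
```

```text
up [-0.04 -0.58  0.81]
45 False axial 0.30838470099020976 lat 1.2064247314556718 up -0.1656292684896063 err -0.1981413784238282 15.18266898749236
32 False axial 0.6339405147922387 lat 1.2464451662033105 up 0.4708671528806139 err -0.25409559928719255 15.015450157970578
22 False axial 0.7254111621407713 lat 0.9586845146582152 up 0.15305801414271591 err -0.2890365066201235 15.247889948010766
12 False axial -0.025564234831165596 lat 1.642815675115902 up 0.5269021441770283 err -0.3043112518894715 14.787570658212772
4 False axial 0.17180922789393716 lat 1.0778515554214159 up -0.0022541687294432597 err -0.3454965184883698 15.229624051921547
28.25
```

View pics/m.png

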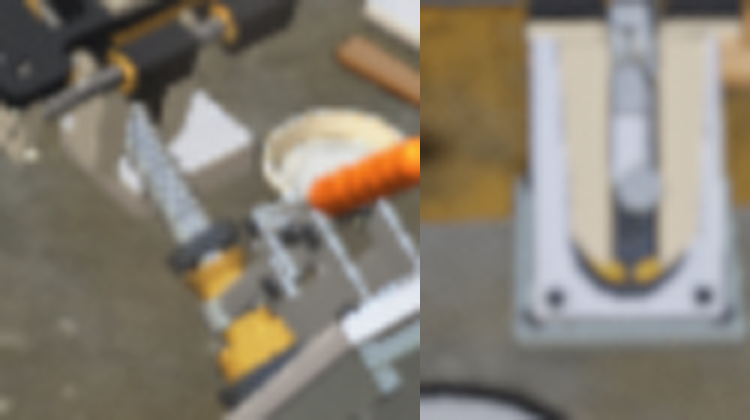

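Run:
```python
from g import *
U=np.array([-0.04,-.58,.81]); M=MO+1.0*U
f0=np.array([0.98,.79,-1.68])
for b in (2,0,-2,-4,-6,-8,-10,-12):
    q,o=hold(M+MZ*b,-MZ)
    hit=robot.move_linear(q,o,speed=15,f_stop=10)
    fs=np.mean([robot.current_contact_force()]+[ (robot.sleep(0.03),robot.current_contact_force())[1] for _ in range(4)],axis=0)-f0
    print(b,hit,"axial",fs@MZ,"lat",fs@NY,"up",fs@U,"pos",(robot.current_tcp_pos()-hold(M,-MZ)[0])@MZ)
    if hit or fs@MZ>9: break
print(robot.current_t())
shot("n","scene","side")
cv2.imwrite("pics/n.png",np.hstack([cv2.resize(cv2.imread("pics/n_scene.png")[240:310,280:350],(420,420),interpolation=2),cv2.resize(cv2.imread("pics/n_side.png")[220:290,295:350],(330,420),interpolation=2)]))
```

```text
2 False axial 0.8382995833088384 lat -0.7751275040041131 up 0.5313818265023085 pos 2.11848959872238
0 False axial 2.351682107623965 lat -0.40532652996237456 up 0.8503264749313533 pos 0.0446827022674913
-2 True axial 3.157023676668864 lat 0.05541760732072736 up 2.6069902451800027 pos 0.09542415568831472
29.525
```

View pics/n.png

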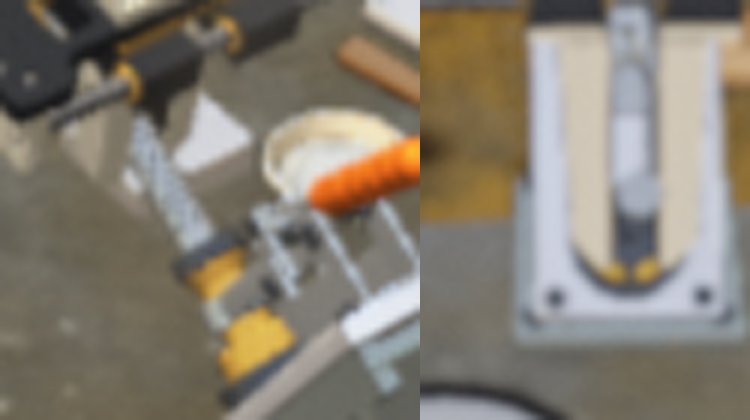

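Run:
```python
from g import *
U=np.array([-0.04,-.58,.81]); M=MO+1.0*U
f0=np.array([0.98,.79,-1.68])
q,o=hold(M+MZ*-4,-MZ)
hit=robot.move_linear(q,o,speed=12,f_stop=14)
for _ in range(3):
    fs=robot.current_contact_force()-f0; print(hit,"axial",fs@MZ,"lat",fs@NY,"up",fs@U,"pos",(robot.current_tcp_pos()-hold(M,-MZ)[0])@MZ,robot.current_ft_torque()); robot.sleep(.1)
print(robot.current_t())
shot("o","scene"); cv2.imwrite("pics/o.png",cv2.resize(cv2.imread("pics/o_scene.png")[240:310,280:350],(560,560),interpolation=2))
```

```text
True axial 3.6614111555647257 lat -0.29647399625507537 up 3.182694497473485 pos 0.1366255171911529 [ 0.19 -0.08 -0.05]
True axial 2.991043601463328 lat 0.12616026821106519 up 2.8041862845323666 pos 0.15475173177745966 [ 0.14 -0.02 -0.03]
True axial 2.6365747252023053 lat 0.051683581218567955 up 3.520448152631387 pos 0.1443182454629876 [0.16 0.01 0.03]
30.25
```

View pics/o.png

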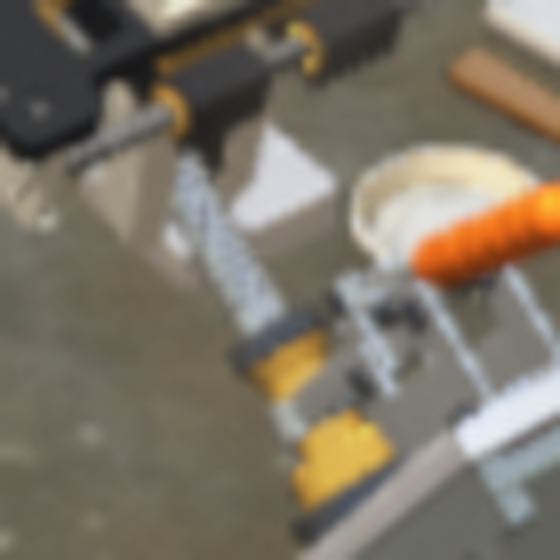

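Run:
```python
from g import *
U=np.array([-0.04,-.58,.81]); M=MO+1.0*U
q,o=hold(M+MZ*95,-MZ)
robot.move_linear(q,o,speed=80,f_stop=15)
print(robot.current_t(),robot.current_contact_force(),robot.current_gripper_width()*93,robot.current_tcp_pos()-q)
shot("p","scene","side"); 
cv2.imwrite("pics/p.png",np.hstack([cv2.resize(cv2.imread("pics/p_scene.png")[220:310,265:355],(450,450),interpolation=2),cv2.resize(cv2.imread("pics/p_side.png")[220:290,295:350],(330,450),interpolation=2)]))
for b in (0,32,44,56): print(b,np.array(proj("scene",M+MZ*(95-b))))
```

```text
31.6333 [-0.05 -0.32 -1.18] 14.933099069397002 [-0.18 -0.37 -0.41]
0 [294.25 248.78]
32 [301.24 260.54]
44 [303.88 264.98]
56 [306.53 269.42]
```

View pics/p.png

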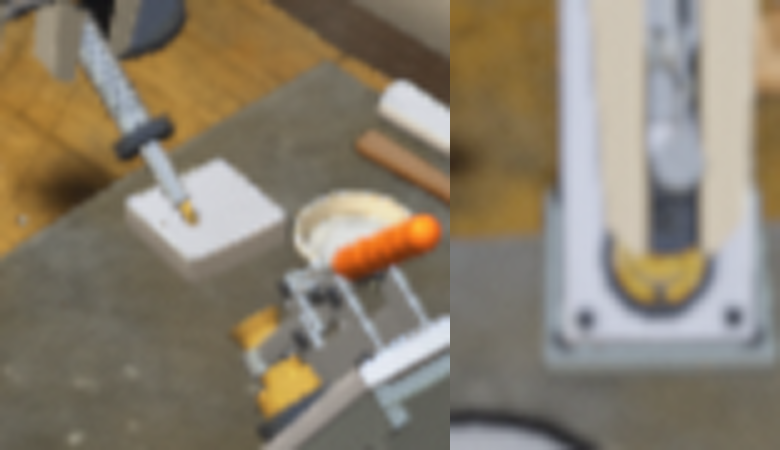

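The pin now stands out about 12 mm: the tip is at scene (303.8,264.2) and the prediction for 44 mm ahead of the collar is (303.9,265.0). The clamp is still locked. I'll go to the magnifier.

Run:
```python
from g import *
H=np.array([np.cos(.3),np.sin(.3),0]); tipz=150
def fin(back): return hold(np.array([LENS[0],LENS[1],tipz])-H*(44+back),H)
for b in (110,50,0): print(robot.inverse_kinematics(*fin(b)))
p=robot.current_tcp_pos(); robot.move_linear(p+[-30,20,60],speed=150)
robot.move_ptp(*fin(110))
shot("q","scene","side")
print(robot.current_t(),robot.current_tcp_pos()-fin(110)[0],robot.current_gripper_width()*93)
im=cv2.imread("pics/q_side.png")[200:400,210:530]; cv2.imwrite("pics/q.png",cv2.resize(im,None,fx=2.4,fy=2.4,interpolation=2))
for b in (-118,0,44): print(np.array(proj("side",np.array([LENS[0],LENS[1],tipz])-H*(44+110-b))))
```

```text
[ 0.25  0.03  2.1   0.03  0.66 -1.64]
[ 0.26  0.14  1.98  0.02  0.67 -1.63]
[ 0.26  0.22  1.87  0.02  0.7  -1.62]
33.75 [ 0.85 -0.34  0.1 ] 14.951927390879193
[449.26 283.05]
[388.25 298.66]
[363.78 304.92]
```

View pics/q.png

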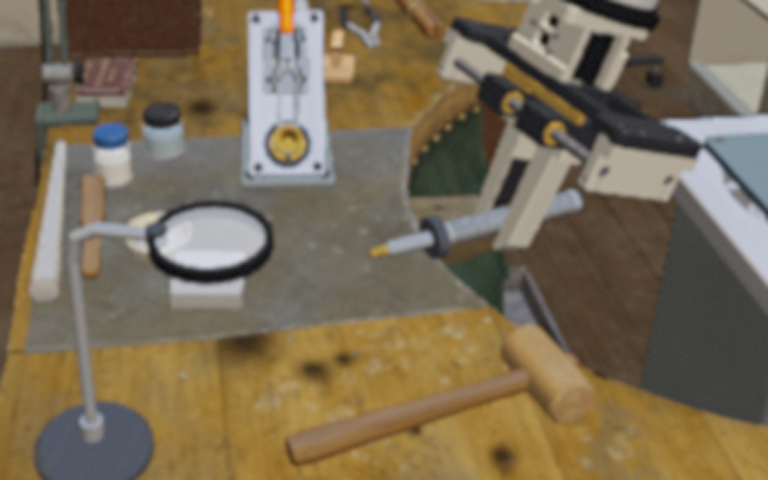

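Run:
```python
from g import *
H=np.array([np.cos(.3),np.sin(.3),0]); tipz=150
def fin(back): return hold(np.array([LENS[0],LENS[1],tipz])-H*(44+back),H)
print(robot.move_linear(*fin(0),speed=80,f_stop=8))
robot.sleep(0.3)
shot("r","scene","side"); wshot("r_wrist")
print(robot.current_t(),robot.current_tcp_pos()-fin(0)[0],robot.current_eef_rot()-fin(0)[1],robot.current_contact_force())
a=cv2.imread("pics/r_side.png")[250:350,260:360]; b=cv2.imread("pics/r_scene.png")[140:240,200:300]
cv2.imwrite("pics/r.png",np.hstack([cv2.resize(i,(400,400),interpolation=2) for i in(a,b)]))
for b in (-8,0,44): P=np.array([LENS[0],LENS[1],tipz])-H*(44-b); print(np.array(proj("side",P)),np.array(proj("scene",P)))
```

```text
False
35.725 [-0.04 -0.    0.03] [ 6.28  0.   -0.  ] [ 0.25  0.24 -1.05]
[329.95 313.58] [241.22 195.2 ]
[325.13 314.81] [243.08 193.73]
[297.97 321.76] [253.07 185.79]
```

View pics/r.png

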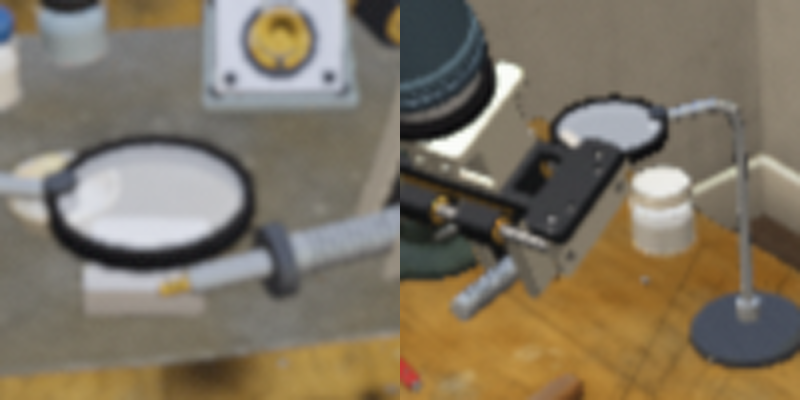

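Run:
```python
from g import *
H=np.array([np.cos(.3),np.sin(.3),0])
q,o=hold(np.array([LENS[0],LENS[1],150])-H*41,H)
print(robot.move_linear(q,o,speed=20,f_stop=8)); robot.sleep(0.5)
shot("s","scene","side"); wshot("s_wrist")
print(robot.current_t(),robot.current_tcp_pos()-q,robot.current_contact_force(),robot.current_joint_vel(),robot.current_gripper_width()*93)
a=cv2.imread("pics/s_side.png")[150:390,210:510]
cv2.imwrite("pics/s.png",cv2.resize(a,None,fx=2.5,fy=2.5,interpolation=2))
```

```text
False
36.675 [-0.01  0.01  0.  ] [-0.08 -0.4  -1.51] [-0.  0.  0.  0.  0.  0.] 15.052205889477252
```

View pics/s.png

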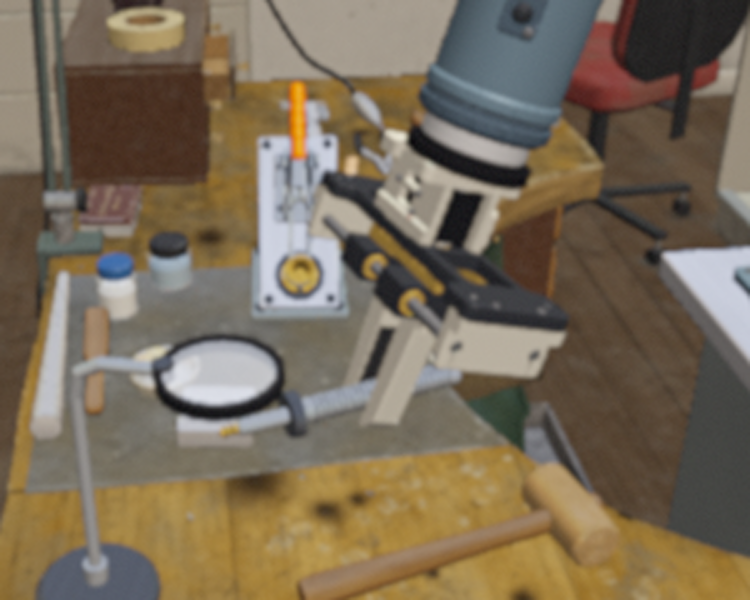

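View pics/s_wrist.png

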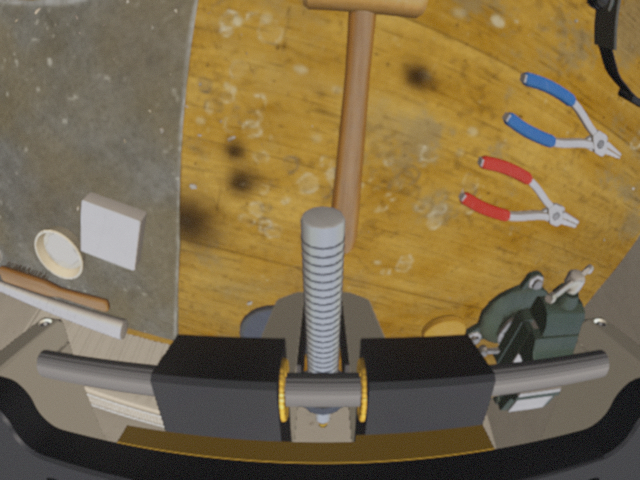

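View pics/s_scene.png

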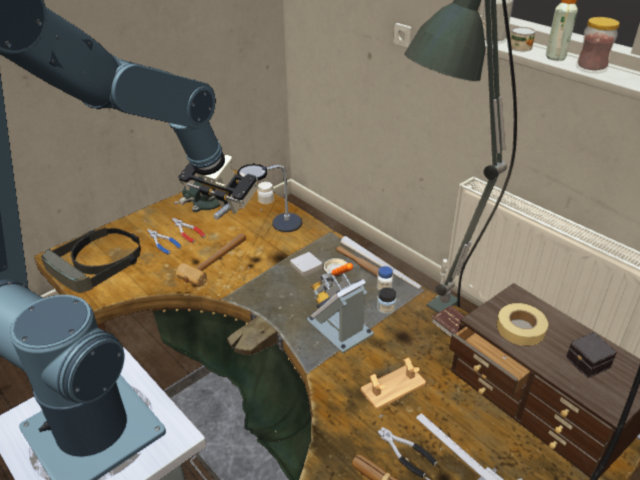

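```bash
python3 -c "
from bench import robot
print(robot.hand_in(), robot.current_t())"
```

```text
the job is handed in; nothing more can be done
the job is handed in; nothing more can be done
```

The bore check is done and handed in at about 36.7 s of the 67 s allowed; no verdict was reported.

- **Clamp:** I pushed the handle over with the closed fingers and pressed it against its stop with about 20 N. Its end measured (37, -2, 202) mm in the nest's frame, against (38, 0, 199) for locked. The final pictures still show it over.
- **Gauge in the tube:** I slid the gauge down the guide tube until it stopped hard, twice at the same depth, within 0.2 mm of where the collar should meet the rim. After drawing it out, the tip stood about 44 mm ahead of the collar, so the pin had been pushed in about 12 mm as expected.
- **Final pose:** The gauge is held level to about 1° in the side view. Its tip is at z ≈ 150 mm, about 4 cm below the lens. In the side picture the tip is in the same column as the lens centre, at (298, 323).
- **Surroundings:** Contact force is near zero, apart from the gauge's own weight. The mallet and the steel block look unmoved.

**Checks that disagreed:**
- The blank's position from the first side picture was about 8 mm off what the handle gave. I replaced both with the wrist camera's reading of the rim.
- The tip first showed about 3 mm short in the side picture, and I moved it forward to correct that.
- In the final pose the gripper hides the tip in the scene view, so its place under the lens rests on the side view and the arm's own position.

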